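# Seat and clamp a tube block in the tilted nest

### The arm

A 6-joint arm with a two-finger parallel gripper is mounted at the origin on the work surface. World frame = base frame: x ahead of the robot, y to its left, z up, the work surface at z = 0. Lengths are in m, angles in rad, forces in N, time in s.
With the tool pointing down it reaches from about 0.35 to 0.975 m from the base axis. Payload 4.9 kg.
Tool frame: the origin (TCP) lies at the very end of the fingers, on their centre line; the grasp point (between the pads) lies 19 mm behind it (pinch_z is the distance from the TCP to the grasp point, in m); z points along the fingers, y is the line along which they close (so a half turn about z gives the same grasp; the last joint's range is limited). The gripper opens to 85 mm and grips with 20 to 120 N. Pads are 22 mm wide; open, the fingers measure 114 mm over their backs; the gripper's body (76 mm by 85 mm) begins 54 mm behind the grasp point. The pads swing forward as they close: fully open they stand 13 mm farther back than shut.
Start: joints at [1.142, 0.053, 1.613, -0, 1.476, -0.119], TCP at [0.191, 0.595, 0.231] pointing down, gripper open.
Joint ranges: [-3.01, 3.01], [-1.01, 2.22], [0.06, 2.58], [-1.02, 4.17], [0.09, 2.62], [-3.14, 3.14]. Speed limits (rad/s): [2.57, 2.57, 3.14, 3.14, 3.14, 3.14].

### API

Orientations are given as a unit quaternion [w, x, y, z].
In Python, from plant import * gives the robot as it stands. The module is installed in compiled form; this text tells all that it offers.
- The arm moves only by the tool play_rows, never from a script. Its arguments are lists of equal length, an entry for each row: "linear": the shift along the world's x, y, z in m, a list of three; "turn": the turn about the world's z in degrees. A call has 1 to 8 rows; each row shifts and turns the commanded pose from where the row before left it; what a row does not reach is not made up. A row lasts 1/8 s, in which the tool goes at most 62.5 mm and 10.7 degrees, less where a joint would pass 70% of its speed; a pose out of reach is approached as far as the arm can. A call is refused whole if a number of a shift passes 0.0625 or a number of a turn 10.7, either way. A call with a gripper value outside its range is refused whole. "hand" is the finger opening in m, from 0 to 0.0854, set as the call begins (left out, the last holds). The fingers move at their own pace and stop on an object; the grip force is fixed at half the most. Time passes only in rows, so rows that do not move let the fingers close. It gives the time, the measured TCP pose, the force, the opening and the grip force at its end, in the units of the state.
- state(): the state, without advancing time (a new reading comes with each control period).
- grab_frame(name): name is "side" or "top" or "wrist"; returns the picture (420x560x3 uint8, red, green, blue); there is no depth.
- camera_info(name): a dict with "camera_matrix" (3x3 intrinsics, pixels), "distortion" ([k1, k2, p1, p2, k3] as OpenCV has them; the pictures are not rectified), "origin" and "attitude" of the camera in the world; the wrist camera has in their place "mount" (4x4, takes a point from camera to tool coordinates, whose origin is the TCP and whose axes are the flange's). Camera axes: x right, y down, z forward; pixel columns grow to the right and rows downward; lengths in m; the calibration is good to about 2 mm. A picture is of the moment at which its call begins: read the wrist's pose just before it. camera_info takes no time and is no camera call.
- job_done(): hands the job in; it is judged then, once.
Trained networks look in the newest picture that a camera, given by its name, has taken for a name from the list of things; names that differ only in an ending like _2 or _b are one class to them, and where a whole thing is asked for, a point or a joint stands for the part that bears it (a point fixed in the world has none). Each returns a list of dicts, best first, with "p" (0 to 1); they miss things now and then, are a little off and sometimes report something else, mostly with a low value. They report only what shows in the picture. A call takes as long as a camera call.
- trace(camera, thing): "region" (420x560 bool, what is visible of it) and "location" ([column, row] in pixels, amid what is visible of it).
The state is a dict: "time": time; "joint_pos": joint angles; "joint_vel": joint speeds; "joint_efforts": joint torques, N m; "tool_pos": TCP position; "tool_rot": TCP orientation; "contact_force": force on the tool from outside, world axes, zero at the start; "ft_torque": the same for the moment, N m; "gripper_width": opening from 0.0 (shut) to 1.0 (fully open); "grasp_force": force on a finger pad.
Only numpy, scipy, OpenCV 4.12 (cv2) and the standard library are available. Lean on these libraries where they do the work, as an engineer would, in place of code of your own. Each camera call takes 0.05 s, during which the arm holds its last target. There are 200 camera calls.

### The job

Set the long aluminium tube block down gently on the tilted white plate, flat and with its long side along the long steel stop but a couple of centimetres clear of both stops, and let go so that it slides home into the corner by itself: do not carry or push it there with the gripper. Then slide the clamp shoe by its post against the block and press it snug with a light push of about 10 N for a moment, never hard, and let go, leaving block and shoe tight together. Leave the other things on the bench where they are.

Things in the scene. Friction and masses are not known exactly. Their poses are not given: they have to be found in the camera images.
- block_mid (a point): The wanted long tube block: loose, plain aluminium, 90 mm long (its x), 45 mm wide (its y), 50 mm tall (its z, up), about 0.35 kg, two rows of five tube holes; four capped tubes stand up 17 mm above its top. The point is the centre of the bare block, 25 mm above its underside. Alike both ways round (half a turn about z). The other block (55 mm long, 35 mm tall) is not wanted.
- bed: The fixed tilted plate, slick white plastic (friction about 0.09). Origin: the locating corner where plate and inner faces of both steel stops meet, its lowest corner, 45 mm above the bench. x runs uphill along the long stop, y uphill along the short stop, z square to the plate, outwards; x and y each climb about 18 degrees. Surface at z = 0, to x = 195, y = 100 mm.
- home (a point): Where the block's centre lies when it is fully home: plate x 45, y 22.5, z 25 mm, block long side along plate x. Axes as the plate's. The stops stand 12 mm above the plate and are 12 mm thick; the long one (inner face at plate y = 0) runs from x = 0 to 125 mm, the short one (inner face at x = 0) along the plate's whole 112 mm width.
- clamp (a joint): Travel in m of the clamp shoe along the plate's -x (downhill, to the short stop), 0 to 0.085. The shoe's front face lies at plate x = 150 mm less the travel and meets a home block at about 0.060. The slide rubs with about 3 N and stays where left. Shoe, block and stops are rigid: force rises steeply on contact.
- clamp_post (a point): Upright dark steel post on the clamp shoe, 14 mm thick, along the plate's z, top 52 mm above the plate; the point is on its axis, 42 mm above the plate. The shoe (40 mm along x, 32 mm along y, top 19 mm above the plate) is centred on it in y, at plate y = 22.5 mm; its front face lies 24 mm downhill (-x) of the post's axis.
- tube_block: The same long tube block, origin at the centre of its underside. Let go on the plate with its long side roughly along the long stop, it slides down and squares itself in the corner.
- short_block: The short tube block, a bystander to be left where it stands; origin at the centre of its underside.
- blue_rack: The blue tube rack, a bystander to be left where it stands; origin at the centre of its underside.
- reagent: The amber bottle, a bystander to be left where it stands; origin at the centre of its underside.
- cryobox: The white card box, a bystander to be left where it stands; origin at the centre of its underside.
- spray: The white bottle, a bystander to be left where it stands; origin at the centre of its underside.
- tape: The roll of white tape, a bystander to be left where it stands; origin at the centre of its underside.
- marker: The black marker pen, a bystander to be left where it stands; origin at the centre of its underside.

How it is judged:
On the way, in this order (a step that is already met when the one before it is completed fails the run):
1. the block, let go, lies flat and home in the corner of the tilted plate (x of block_mid in the frame of bed between 0.041 and 0.0475 m and y of block_mid in the frame of bed between 0.0185 and 0.025 m and z of block_mid in the frame of bed between 0.022 and 0.027 m and angle between the x axis of block_mid and the x axis of bed, either way round below 0.04 rad and angle between the z axis of block_mid and the z axis of bed, either way round below 0.04 rad and contact force between the fingers and tube_block below 0.1 N), for 0.2 s.
2. the clamp shoe is pressed against the home block with at least 4 N (x of block_mid in the frame of bed between 0.041 and 0.0475 m and y of block_mid in the frame of bed between 0.0185 and 0.025 m and contact force between clamp and tube_block above 4 N), for 0.2 s.
At the end, for the whole second after the job is handed in: The block lies flat on the tilted plate, at rest, its long side along the long stop, within 2.5 mm of both stops, and the clamp shoe stands against it (within 2 mm) (x of block_mid in the frame of bed between 0.041 and 0.0475 m and y of block_mid in the frame of bed between 0.0185 and 0.025 m and z of block_mid in the frame of bed between 0.022 and 0.027 m and angle between the x axis of block_mid and the x axis of bed, either way round below 0.04 rad and angle between the z axis of block_mid and the z axis of bed, either way round below 0.04 rad and linear speed of tube_block below 0.01 m/s and angular speed of tube_block below 0.1 rad/s and value of joint clamp between 0.058 and 0.0625 m); the robot touches nothing.
It fails at once if the gripper carries or pushes the block into the corner instead of letting it slide (more than 6 N from the fingers within 4 mm of both stops) (x of block_mid in the frame of bed between 0.041 and 0.049 m and y of block_mid in the frame of bed between 0.0185 and 0.0265 m and z of block_mid in the frame of bed below 0.035 m and contact force between the fingers and tube_block above 6 N).
It fails at once if the block is pressed or dropped on the plate or stops with more than 45 N (contact force between tube_block and bed above 45 N).
It fails at once if the clamp shoe presses the block with more than 30 N (contact force between clamp and tube_block above 30 N).
It fails at once if one of the listed bystanders is moved by more than 20 mm (distance of any of short_block, blue_rack, reagent, cryobox, spray, tape, marker from where it was at the start of the episode above 0.02 m).
It also fails if it takes over 54 s, if anything falls off the work surface, if the arm or the gripper's body presses on something with over 40 N, if the wrist force passes 120 N, or if a joint passes its speed limit or range.

## Working session

There is one attempt and no reset: what is moved stays moved. The work goes in short steps, Python scripts to look and compute and a tool call to move; the robot and the scene stay as the last step left them, time stands still between calls to the robot, and variables do not carry over. Pictures are saved under pics/ and viewed, at most 12 in all, crops included, and the job is handed in when it is done.

Besides the shell and the picture viewer there is one more tool, called after "Request:" by a JSON object that holds its "op" and its "data". play_rows: Moves the arm, as the interface text tells. Its arguments: {"type":"object","properties":{"linear":{"type":"array","items":{"type":"array","items":{"type":"number"}}},"turn":{"type":"array","items":{"type":"number"}},"hand":{"type":"number"}},"required":["linear","turn"]}

```bash
mkdir -p pics; cat > h.py <<'E'
from plant import *
import numpy as np, cv2
from scipy.spatial.transform import Rotation as R
def rot(q): return R.from_quat(np.r_[q[1:],q[0]]).as_matrix()
def cam(n,s=None):
    c=camera_info(n); K=np.array(c["camera_matrix"]); d=np.array(c["distortion"])
    if "mount" in c:
        s=s or state(); T=np.eye(4);T[:3,:3]=rot(s["tool_rot"]);T[:3,3]=s["tool_pos"]; T=T@np.array(c["mount"])
        return K,d,T[:3,:3],T[:3,3]
    a=np.array(c["attitude"],float); Rm=rot(a) if a.size==4 else a.reshape(3,3)
    return K,d,Rm,np.array(c["origin"])
def ray(C,px):
    K,d,Rm,o=C; p=cv2.undistortPoints(np.array(px,float).reshape(-1,1,2),K,d).reshape(-1,2)
    return o,(Rm@np.c_[p,np.ones(len(p))].T).T
def onz(C,px,z):
    o,r=ray(C,px); return o+r*((z-o[2])/r[:,2])[:,None]
def proj(C,P):
    K,d,Rm,o=C; P=(np.atleast_2d(P)-o)@Rm
    return cv2.projectPoints(P.reshape(-1,1,3),np.zeros(3),np.zeros(3),K,d)[0].reshape(-1,2)
def save(n,im): cv2.imwrite(f"pics/{n}.png",im[:,:,::-1])
E
python3 - <<'E'
from h import *
s=state();print(s)
for n in("top","side"):
    print(n,camera_info(n))
    im=grab_frame(n); save(n+"1",im)
    for t in ("tube_block","bed","clamp_post","short_block"):
        for r in trace(n,t)[:2]:
            m=r["region"].astype(np.uint8); print(n,t,round(r["p"],2),np.round(r["location"],1),m.sum(),cv2.boundingRect(m))
E
```

```text
{'time': 0.0, 'joint_pos': array([ 1.14199570e+00,  5.33578658e-02,  1.61426873e+00,  8.46561706e-06,
        1.47600256e+00, -1.18991195e-01]), 'joint_vel': array([ 0.00090246,  0.00094564,  0.00024981,  0.00039458,  0.00035686,
       -0.00074317]), 'joint_efforts': array([-4.71520798e-04, -3.93687379e+01, -3.70174813e+01, -1.75153973e-04,
        6.99718090e-03, -4.64457145e-06]), 'tool_pos': array([0.1902838 , 0.59468622, 0.23007749]), 'tool_rot': array([-2.79477757e-04,  1.54286279e-01,  9.88025661e-01, -9.79157735e-04]), 'contact_force': array([-0.68167975,  0.63355454, -0.53648195]), 'ft_torque': array([0.06933405, 0.03712654, 0.01106019]), 'grasp_force': 0.0, 'gripper_width': 0.9978955170262402}
top {'camera_matrix': array([[425.13856598,   0.        , 283.21569868],
       [  0.        , 425.13856598, 200.07268049],
       [  0.        ,   0.        ,   1.        ]]), 'distortion': array([-0.02181646,  0.        ,  0.        ,  0.        ,  0.        ]), 'origin': array([0.33096682, 0.06207021, 1.28143146]), 'attitude': array([-0.05850531,  0.70813408, -0.70037195,  0.067840
[... 317 characters left out ...]
484.4502787 ,   0.        , 281.59961389],
       [  0.        , 484.4502787 , 212.41334749],
       [  0.        ,   0.        ,   1.        ]]), 'distortion': array([0.00351253, 0.        , 0.        , 0.        , 0.        ]), 'origin': array([-0.06099658, -0.50317543,  1.05709285]), 'attitude': array([-0.31731479,  0.85650019, -0.38031313,  0.14519187])}
side tube_block 0.81 [391.6 287.9] 1072 (372, 276, 43, 31)
side bed 0.66 [227.  192.8] 2936 (189, 152, 79, 77)
side bed 0.46 [436.1 278.4] 1709 (414, 256, 51, 52)
side clamp_post 0.62 [247.6 175.7] 179 (241, 169, 17, 17)
side short_block 0.84 [289.5 288.6] 478 (280, 275, 27, 28)
side short_block 0.66 [228.  190.6] 3033 (188, 152, 81, 77)
```

```bash
python3 - <<'E'
import cv2
a=cv2.imread("pics/top1.png")[120:290,130:450]; b=cv2.imread("pics/side1.png")[130:330,160:480]
cv2.imwrite("pics/t2.png",cv2.resize(a,None,fx=2.5,fy=2.5,interpolation=3)); cv2.imwrite("pics/s2.png",cv2.resize(b,None,fx=2.5,fy=2.5,interpolation=3))
E
```

```text
(no output)
```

View pics/t2.png

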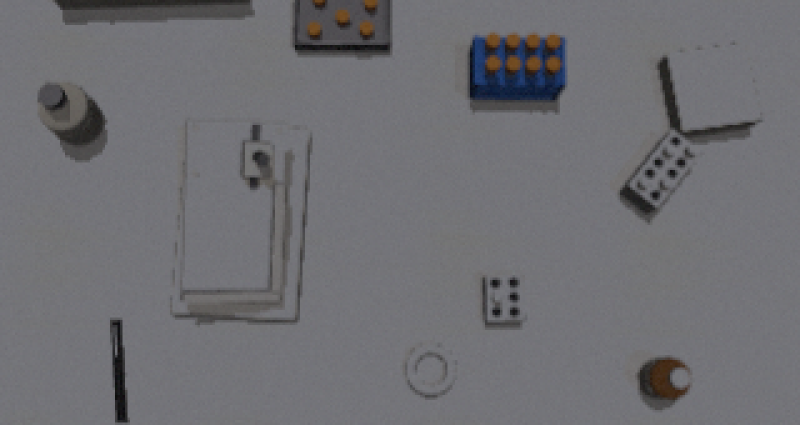

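View pics/s2.png

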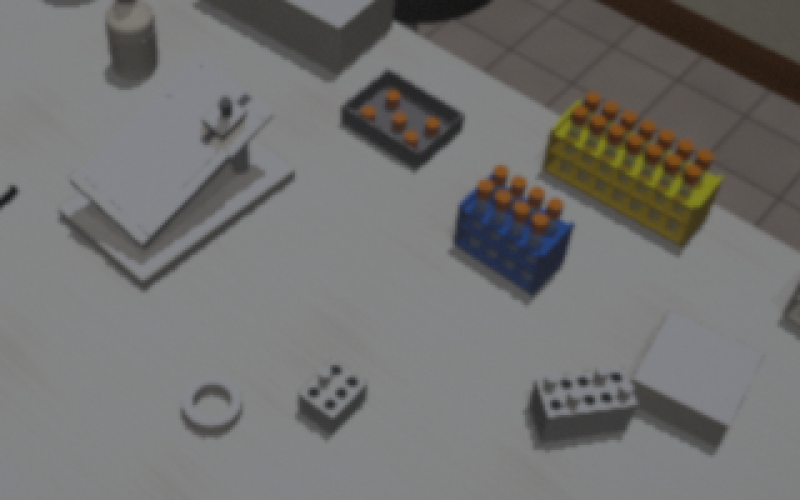

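The top view (crop) shows the plate at left: locating corner near (275,292), long stop going up at x≈275–290, clamp post near (262,155). The long block is at (660,168), turned about 40° next to the card box. The side view agrees.

```bash
python3 - <<'E'
from h import *
C=cam("top"); print("cam R",np.round(C[2],2))
f=lambda c:(130+c[0]/2.5,120+c[1]/2.5)
r=[q for q in trace("top","tube_block") if q["p"]>.6][0]
m=r["region"].astype(np.uint8); 
c=max(cv2.findContours(m,0,2)[0],key=cv2.contourArea)
bx=cv2.boxPoints(cv2.minAreaRect(c)); print("blk",onz(C,[r["location"]],.05),onz(C,bx,.05))
print("corner",onz(C,[f((275,292))],.045),"post",onz(C,[f((260,155))],.045+.052+.05))
S=cam("side"); r=trace("side","tube_block") 
grab_frame
print("box",onz(C,[f((668,70)),f((762,120)),f((682,135))],.04))
print(cam("wrist")[2].round(2),cam("wrist")[3],camera_info("wrist"))
E
```

```text
cam R [[ 0.01 -0.98  0.18]
 [-1.   -0.01 -0.01]
 [ 0.01 -0.18 -0.98]]
blk [[ 0.59930855 -0.29123231  0.05      ]] [[ 0.56696096 -0.2340434   0.05      ]
 [ 0.6462973  -0.29467706  0.05      ]
 [ 0.61731444 -0.33204437  0.05      ]
 [ 0.53859737 -0.27115603  0.05      ]]
corner [[0.4446347  0.17136213 0.045     ]] post [[0.58469474 0.18285549 0.147     ]]
box [[ 0.72140992 -0.29969433  0.04      ]
 [ 0.6601098  -0.41215278  0.04      ]
 [ 0.64001166 -0.3135179   0.04      ]]
[[ 0.3   0.91  0.28]
 [ 0.95 -0.29 -0.09]
 [ 0.    0.3  -0.96]] [0.11893052 0.61758321 0.37351434] {'camera_matrix': array([[360.72000353,   0.        , 276.44676551],
       [  0.        , 360.72000353, 210.26888285],
       [  0.        ,   0.        ,   1.        ]]), 'distortion': array([0.01289624, 0.        , 0.        , 0.        , 0.        ]), 'mount': array([[-2.38195633e-05, -9.55026819e-01, -2.96519434e-01,
         7.50069422e-02],
       [ 9.99999725e-01, -2.42465423e-04,  7.00599693e-04,
        -5.40290590e-04],
       [-7.40987206e-04, -2.96519336e-01,  9.55026562e-01,
        -1.42181364e-01],
       [ 0.00000000e+00,  0.00000000e+00,  0.00000000e+00,
         1.00000000e+00]])}
```

Request:
{"op": "play_rows", "data": {"linear": [[0.034,-0.048,0.009],[0.034,-0.048,0.009],[0.034,-0.048,0.009],[0.034,-0.048,0.009],[0.034,-0.048,0.009],[0.034,-0.048,0.009],[0.034,-0.048,0.009],[0.034,-0.048,0.009]], "turn": [0,0,0,0,0,0,0,0]}}

```text
time: 1.6
tool_pos: [0.4634, 0.2095, 0.3039]
tool_rot: [0.0, 0.154, 0.988, 0.0]
contact_force: [1.5, 0.7, 0.5]
gripper_width: 0.997
grasp_force: 0.0
```

Request:
{"op": "play_rows", "data": {"linear": [[0,0,0],[0,0,0]], "turn": [0,0]}}

```text
time: 1.85
tool_pos: [0.4624, 0.2113, 0.3032]
tool_rot: [-0.0, 0.155, 0.988, 0.0]
contact_force: [-0.2, 0.0, 1.2]
gripper_width: 1.001
grasp_force: 0.0
```

```bash
python3 - <<'E'
from h import *
import pickle
s=state(); im=grab_frame("wrist"); pickle.dump((s,im),open("bed.pkl","wb")); print(s["tool_pos"],s["tool_rot"],s["time"])
C=cam("wrist",s); r=trace("wrist","clamp_post")[0]; print(r["p"],r["location"])
# guess projection
def axes(psi,sl=np.radians(18)):
    sn=np.sin(sl);cs=np.cos(sl); dl=np.arccos(-sn*sn/(cs*cs))
    X=np.array([cs*np.cos(psi),cs*np.sin(psi),sn]);Y=np.array([cs*np.cos(psi+dl),cs*np.sin(psi+dl),sn]);return np.c_[X,Y,np.cross(X,Y)]
print(proj(C,np.array([.445,.171,.045])+np.array([[0,0,0],[.125,0,0],[0,.1,0],[.195,.1,0],[.195,-.012,0]])@axes(0).T))
save("w1",im)
E
```

```text
[0.46235163 0.21133442 0.30318693] [-2.42124894e-04  1.54527960e-01  9.87988374e-01  1.52000071e-04] 1.85
0.88 [295.2, 303.1]
[[237.5146328  164.68042598]
 [269.97061094 272.1504987 ]
 [319.76420477 132.04766824]
 [377.81562271 319.48659194]
 [278.89314562 334.73953402]]
```

View pics/w1.png

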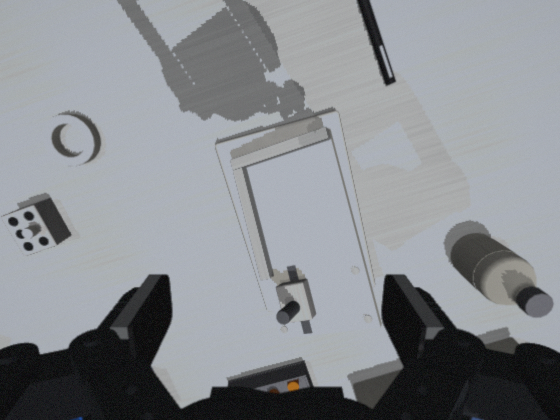

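The wrist view shows the plate with its inner corner near (247,166), the long stop running down to about (270,277), the plate's far edge near row 322, and the post top at (286,315). I'll zoom in for exact points.

```bash
python3 - <<'E'
import cv2
a=cv2.imread("pics/w1.png")[105:340,205:390]
a=cv2.createCLAHE(3,(4,4)).apply(cv2.cvtColor(a,6))
a=cv2.resize(a,None,fx=2.5,fy=2.5,interpolation=2)
cv2.imwrite("pics/w2.png",a)
E
```

```text
(no output)
```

View pics/w2.png

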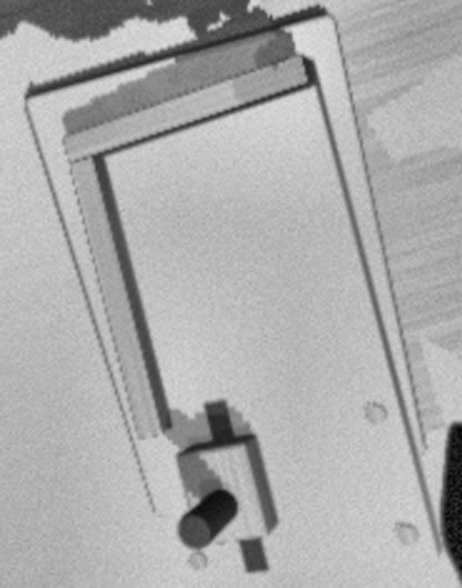

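```bash
cat >> h.py <<'E'
def axes(psi,sl=np.radians(18)):
    sn=np.sin(sl);cs=np.cos(sl); dl=np.arccos(-sn*sn/(cs*cs))
    X=np.array([cs*np.cos(psi),cs*np.sin(psi),sn]);Y=np.array([cs*np.cos(psi+dl),cs*np.sin(psi+dl),sn]);return np.c_[X,Y,np.cross(X,Y)]
E
python3 - <<'E'
from h import *
import pickle
from scipy.optimize import least_squares
s,im=pickle.load(open("bed.pkl","rb")); C=cam("wrist",s)
L=np.array([[0,0,12],[-12,-12,12],[0,-12,12],[0,100,12],[125,0,12],[125,-12,12],[125,0,0],[0,0,0],[174,22.5,52]])/1000
px=np.array([[94,155],[65,138],[68,160],[303,81],[160,430],[138,438],[170,428],[104,157],[196,530]])/2.5+[205,105]
for mode in(0,1):
    def f(p):
        z=.045 if mode==0 else p[3]
        return np.r_[(proj(C,np.r_[p[:2],z]+L@axes(p[2]).T)-px).ravel(), (z-.045)/.002]
    r=least_squares(f,[.445,.171,0.,.045],loss="soft_l1"); p=r.x; print(p,np.round(f(p)[:-1].reshape(-1,2),1).tolist())
A=axes(p[2]); o=np.r_[p[:2],.045]; 
print(A.round(3)); T=cam("top"); print("top check",proj(T,o+L[[0,4,8]]@A.T))
for q in([45,22.5,0],[65,42.5,0],[75,45,0],[174,22.5,42],[174,22.5,52]): print(q,(o+A@np.array(q)/1000).round(4))
E
```

```text
[ 0.45036119  0.17972702 -0.05352059  0.045     ] [[-1.2, -0.5], [-1.5, -1.2], [-0.1, 0.5], [2.0, 0.6], [0.1, 1.3], [-0.8, -0.2], [0.4, -0.6], [-0.1, -1.0], [1.9, 18.3]]
[ 0.45129031  0.17912548 -0.05202182  0.04115834] [[-1.2, -0.2], [-1.3, -0.8], [0.1, 0.8], [1.1, 1.1], [0.0, 0.4], [-0.7, -1.0], [0.4, -1.4], [-0.1, -0.6], [1.7, 16.7]]
[[ 0.95  -0.051 -0.309]
 [-0.049  0.95  -0.309]
 [ 0.309  0.309  0.899]]
top check [[238.30029597 235.41399363]
 [240.44143607 192.43627594]
 [236.55435121 176.33563394]]
[45, 22.5, 0] [0.4929 0.1983 0.0659]
[65, 42.5, 0] [0.5109 0.2163 0.0782]
[75, 45, 0] [0.5202 0.2182 0.0821]
[174, 22.5, 42] [0.6024 0.1789 0.1435]
[174, 22.5, 52] [0.5993 0.1758 0.1525]
```

```bash
python3 - <<'E'
from h import *
import pickle
from scipy.optimize import least_squares
s,im=pickle.load(open("bed.pkl","rb")); C=cam("wrist",s)
L=np.array([[0,0,12],[-12,-12,12],[0,-12,12],[0,100,12],[125,0,12],[125,-12,12],[125,0,0],[0,0,0],[174,22.5,52]])/1000
px=np.array([[94,155],[65,138],[68,160],[303,81],[160,430],[138,438],[170,428],[104,157],[196,530]])/2.5+[205,105]
def f(p):
    l=L.copy(); l[8,0]-=p[3]
    return (proj(C,np.r_[p[:2],.045]+l@axes(p[2]).T)-px).ravel()
p=least_squares(f,[.445,.171,0.,.0]).x; print(p,np.round(f(p).reshape(-1,2),1).tolist())
A=axes(p[2]); o=np.r_[p[:2],.045]; np.savez("bed.npz",A=A,o=o)
for q in([45,22.5,0],[67,44.5,0],[174-1000*p[3],22.5,42]): print(q,(o+A@np.array(q)/1000).round(4))
E
```

```text
[ 0.45064714  0.17966542 -0.04467619  0.01737505] [[-1.2, -0.2], [-1.5, -0.8], [-0.1, 0.9], [1.8, 0.1], [1.0, 1.3], [0.2, -0.1], [1.4, -0.6], [-0.1, -0.7], [-1.4, 0.4]]
[45, 22.5, 0] [0.4921 0.1991 0.0659]
[67, 44.5, 0] [0.5117 0.2191 0.0795]
[np.float64(156.62495360611356), 22.5, 42] [0.5853 0.1813 0.1381]
```

Request:
{"op": "play_rows", "data": {"linear": [[0.015,-0.06,-0.008],[0.015,-0.06,-0.008],[0.015,-0.06,-0.008],[0.015,-0.06,-0.008],[0.015,-0.06,-0.008],[0.015,-0.06,-0.008],[0.015,-0.06,-0.008],[0.005,-0.04,-0.008]], "turn": [-2.5,-2.5,-2.5,-2.5,-2.5,-2.5,-2.5,-2.2]}}

```text
time: 2.95
tool_pos: [0.5733, -0.2495, 0.2385]
tool_rot: [-0.0, 0.321, 0.947, 0.0]
contact_force: [0.1, 0.5, -0.5]
gripper_width: 1.003
grasp_force: 0.0
```

Request:
{"op": "play_rows", "data": {"linear": [[0,-0.02,-0.02],[0,0,0],[0,0,0]], "turn": [0,0,0]}}

```text
time: 3.32
tool_pos: [0.5726, -0.2669, 0.2191]
tool_rot: [-0.0, 0.32, 0.947, 0.0]
contact_force: [-0.1, 0.1, -0.0]
gripper_width: 0.999
grasp_force: 0.0
```

```bash
python3 - <<'E'
from h import *
s=state(); im=grab_frame("wrist"); C=cam("wrist",s); print(s["tool_pos"],s["tool_rot"])
for r in trace("wrist","tube_block")[:2]:
    m=r["region"].astype(np.uint8); c=max(cv2.findContours(m,0,2)[0],key=cv2.contourArea)
    print(r["p"],r["location"],cv2.boundingRect(m)); 
    b=onz(C,cv2.boxPoints(cv2.minAreaRect(c)),.05); print(b[:,:2].round(4).tolist())
r=trace("wrist","tube_block")[0]["location"]; x,y=int(r[0]),int(r[1]); print(x,y)
x0=max(0,x-80);y0=max(0,y-70);print(x0,y0);a=im[y0:y0+140,x0:x0+160]; save("b1",cv2.resize(a,None,fx=4,fy=4,interpolation=2))
E
```

```text
[ 0.57262731 -0.26686249  0.21912335] [-3.35198973e-04  3.20014818e-01  9.47412410e-01  3.58694537e-04]
0.69 [276.1, 216.8] (251, 167, 52, 106)
[[0.6229, -0.3375], [0.5455, -0.2726], [0.5729, -0.2387], [0.653, -0.3005]]
276 216
196 146
```

View pics/b1.png

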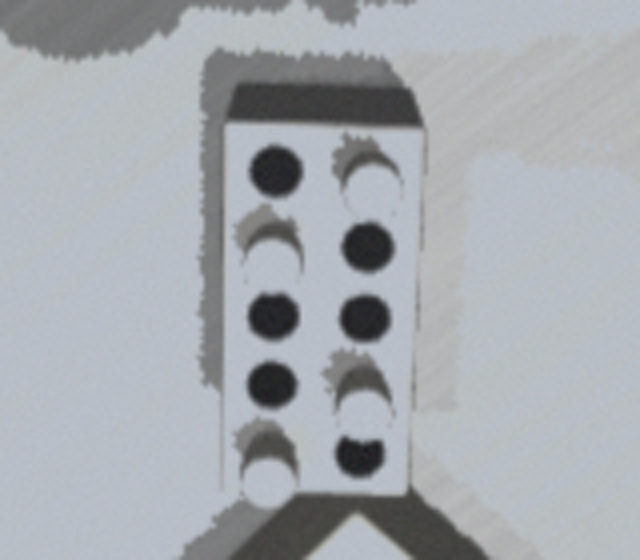

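The block's top face is clear, with crop corners at (226,123), (424,128), (410,495) and (222,492). It lines up with the tool to within a couple of degrees.

```bash
python3 - <<'E'
from h import *
s=state(); C=cam("wrist",s)
b=onz(C,np.array([[226,123],[424,128],[410,495],[222,492]])/4+[196,146],.05)[:,:2]
print(b.round(4)); print([np.linalg.norm(b[i]-b[(i+1)%4]).round(4) for i in range(4)])
c=b.mean(0); d=(b[2]-b[1]+b[3]-b[0])/2; a=np.degrees(np.arctan2(d[1],d[0]))
ty=rot(s["tool_rot"])[:,1]; t=np.degrees(np.arctan2(ty[1],ty[0]))
print("c",c,"long",a,"tooly",t,"turn",a+90-t,"shift",c-s["tool_pos"][:2], d/np.linalg.norm(d))
E
```

```text
[[ 0.5534 -0.279 ]
 [ 0.5808 -0.245 ]
 [ 0.651  -0.3004]
 [ 0.6231 -0.3356]]
[np.float64(0.0437), np.float64(0.0894), np.float64(0.0449), np.float64(0.0898)]
c [ 0.60208116 -0.29000563] long -38.677630490639174 tooly 52.66361801949139 turn -1.341248510130562 shift [ 0.02903421 -0.0225337 ] [ 0.78067446 -0.62493791]
```

Request:
{"op": "play_rows", "data": {"linear": [[0.02,-0.0155,-0.02],[0,0,-0.05],[0,0,-0.05],[0,0,-0.04],[0,0,-0.025],[0,0,-0.014],[0,0,0],[0,0,0]], "turn": [-1.3,0,0,0,0,0,0,0]}}

```text
time: 4.47
tool_pos: [0.5937, -0.2848, 0.0222]
tool_rot: [0.001, 0.332, 0.943, -0.0]
contact_force: [0.2, -0.1, -0.4]
gripper_width: 1.003
grasp_force: 0.0
```

Request:
{"op": "play_rows", "data": {"linear": [[0,0,0],[0,0,0],[0,0,0],[0,0,0],[0,0,0],[0,0,0]], "turn": [0,0,0,0,0,0], "hand": 0.03}}

```text
time: 5.22
tool_pos: [0.5933, -0.2847, 0.0215]
tool_rot: [0.001, 0.332, 0.943, -0.0]
contact_force: [0.6, 1.2, 5.3]
gripper_width: 0.516
grasp_force: 64.7
```

Request:
{"op": "play_rows", "data": {"linear": [[0,0,0.02],[0,0,0.05],[0,0,0.06],[0,0.02,0.045],[-0.01,0.05,0],[-0.01,0.055,0],[-0.01,0.055,0],[-0.01,0.055,0]], "turn": [0,0,0,0,4.5,4.5,4.5,4.5]}}

```text
time: 6.22
tool_pos: [0.5509, -0.0474, 0.1945]
tool_rot: [-0.001, 0.179, 0.984, 0.0]
contact_force: [0.1, 0.5, -5.1]
gripper_width: 0.516
grasp_force: 63.7
```

Request:
{"op": "play_rows", "data": {"linear": [[-0.01,0.055,0],[-0.01,0.055,0],[-0.01,0.055,0],[-0.01,0.05,0],[-0.01,0.035,0],[-0.002,0.019,0],[0,0,0],[0,0,0]], "turn": [4.5,4.5,4.5,4.5,0.2,0,0,0]}}

```text
time: 7.22
tool_pos: [0.5006, 0.2187, 0.195]
tool_rot: [-0.0, 0.023, 1.0, -0.0]
contact_force: [1.0, -0.5, -4.9]
gripper_width: 0.516
grasp_force: 63.7
```

```bash
python3 - <<'E'
from h import *
s=state(); print(s["tool_pos"],s["contact_force"],s["gripper_width"]); y=rot(s["tool_rot"])[:,1]; print(np.degrees(np.arctan2(y[1],y[0])))
a=grab_frame("wrist"); b=grab_frame("side")[110:290,150:350]
save("p1",np.hstack([cv2.resize(a,(400,300)),cv2.resize(b,(333,300),interpolation=2)]))
E
```

```text
[0.50064777 0.21874187 0.19501541] [ 1.01754813 -0.52783451 -4.86663548] 0.5159713028501105
87.39324032875558
```

View pics/p1.png

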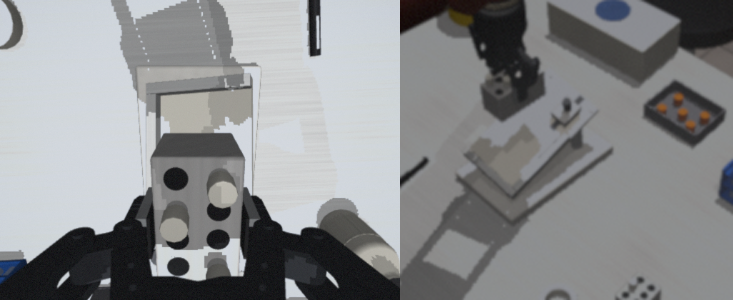

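The block hangs level over the plate, lined up with the stops. Now lowering to just above contact.

Request:
{"op": "play_rows", "data": {"linear": [[0,0,-0.02],[0,0,-0.025],[0,0,-0.016],[0,0,-0.008],[0,0,0],[0,0,0]], "turn": [0,0,0,0,0,0]}}

```text
time: 8.07
tool_pos: [0.5013, 0.2199, 0.1273]
tool_rot: [0.001, 0.022, 1.0, 0.0]
contact_force: [0.4, -0.2, -3.5]
gripper_width: 0.514
grasp_force: 63.7
```

Request:
{"op": "play_rows", "data": {"linear": [[0,0,-0.001],[0,0,-0.001],[0,0,-0.001],[0,0,0]], "turn": [0,0,0,0]}}

```text
time: 8.57
tool_pos: [0.5004, 0.2197, 0.1232]
tool_rot: [-0.0, 0.022, 1.0, -0.0]
contact_force: [0.0, 0.3, -4.4]
gripper_width: 0.517
grasp_force: 63.7
```

Request:
{"op": "play_rows", "data": {"linear": [[0,0,-0.001],[0,0,-0.001],[0,0,0]], "turn": [0,0,0]}}

```text
time: 8.95
tool_pos: [0.5008, 0.2198, 0.1218]
tool_rot: [0.0, 0.022, 1.0, 0.0]
contact_force: [-0.8, -0.3, -2.0]
gripper_width: 0.52
grasp_force: 64.1
```

Request:
{"op": "play_rows", "data": {"linear": [[0,0,-0.001],[0,0,0]], "turn": [0,0]}}

```text
time: 9.2
tool_pos: [0.5008, 0.2199, 0.1213]
tool_rot: [0.0, 0.022, 1.0, 0.0]
contact_force: [-3.7, -1.4, 3.9]
gripper_width: 0.515
grasp_force: 64.7
```

Request:
{"op": "play_rows", "data": {"linear": [[0,0,-0.001],[0,0,0]], "turn": [0,0]}}

```text
time: 9.45
tool_pos: [0.501, 0.2199, 0.1209]
tool_rot: [0.0, 0.022, 1.0, 0.0]
contact_force: [-6.5, -2.5, 8.1]
gripper_width: 0.516
grasp_force: 65.4
```

Request:
{"op": "play_rows", "data": {"linear": [[0,0,-0.001],[0,0,0]], "turn": [0,0]}}

```text
time: 9.7
tool_pos: [0.501, 0.2199, 0.1207]
tool_rot: [0.0, 0.022, 1.0, 0.0]
contact_force: [-9.0, -2.9, 11.4]
gripper_width: 0.519
grasp_force: 65.8
```

Request:
{"op": "play_rows", "data": {"linear": [[0,0,0],[0,0,0]], "turn": [0,0], "hand": 0.043}}

```text
time: 9.95
tool_pos: [0.501, 0.2199, 0.1207]
tool_rot: [0.0, 0.022, 1.0, 0.0]
contact_force: [-8.8, -2.5, 11.8]
gripper_width: 0.517
grasp_force: 65.8
```

Request:
{"op": "play_rows", "data": {"linear": [[0,0,-0.001],[0,0,0]], "turn": [0,0]}}

```text
time: 10.2
tool_pos: [0.5012, 0.2198, 0.1205]
tool_rot: [0.001, 0.022, 1.0, -0.0]
contact_force: [-11.0, -3.4, 15.9]
gripper_width: 0.514
grasp_force: 66.3
```

Request:
{"op": "play_rows", "data": {"linear": [[0,0,-0.001],[0,0,0]], "turn": [0,0]}}

```text
time: 10.45
tool_pos: [0.5012, 0.2199, 0.1204]
tool_rot: [0.001, 0.022, 1.0, -0.0]
contact_force: [-13.5, -4.9, 19.0]
gripper_width: 0.518
grasp_force: 66.8
```

Request:
{"op": "play_rows", "data": {"linear": [[0,0,0]], "turn": [0], "hand": 0.0438}}

```text
time: 10.58
tool_pos: [0.5012, 0.2199, 0.1204]
tool_rot: [0.001, 0.022, 1.0, -0.0]
contact_force: [-13.4, -4.7, 18.9]
gripper_width: 0.519
grasp_force: 65.7
```

Request:
{"op": "play_rows", "data": {"linear": [[0,0,0]], "turn": [0], "hand": 0.0442}}

```text
time: 10.7
tool_pos: [0.5012, 0.2196, 0.1195]
tool_rot: [0.001, 0.022, 1.0, -0.0]
contact_force: [-9.6, -4.2, 12.7]
gripper_width: 0.517
grasp_force: 44.1
```

Easing the opening lowers the grip force, and the block now pivots under the push. I'll keep pressing gently.

Request:
{"op": "play_rows", "data": {"linear": [[0,0,-0.001],[0,0,0]], "turn": [0,0], "hand": 0.0443}}

```text
time: 10.95
tool_pos: [0.5007, 0.2192, 0.1171]
tool_rot: [0.0, 0.022, 1.0, -0.001]
contact_force: [-9.2, -4.7, 10.6]
gripper_width: 0.524
grasp_force: 38.9
```

Request:
{"op": "play_rows", "data": {"linear": [[0,0,-0.001],[0,0,0]], "turn": [0,0]}}

```text
time: 11.2
tool_pos: [0.5007, 0.2191, 0.1159]
tool_rot: [-0.0, 0.022, 1.0, -0.001]
contact_force: [-8.2, -4.9, 10.0]
gripper_width: 0.519
grasp_force: 39.0
```

Request:
{"op": "play_rows", "data": {"linear": [[0,0,-0.001],[0,0,-0.001],[0,0,0]], "turn": [0,0,0]}}

```text
time: 11.58
tool_pos: [0.5006, 0.219, 0.1137]
tool_rot: [-0.0, 0.022, 1.0, -0.001]
contact_force: [-8.7, -5.1, 8.8]
gripper_width: 0.52
grasp_force: 39.4
```

Request:
{"op": "play_rows", "data": {"linear": [[0,0,-0.001],[0,0,-0.001],[0,0,0]], "turn": [0,0,0]}}

```text
time: 11.95
tool_pos: [0.5006, 0.219, 0.1116]
tool_rot: [-0.0, 0.022, 1.0, -0.001]
contact_force: [-6.6, -5.0, 7.2]
gripper_width: 0.518
grasp_force: 39.6
```

Request:
{"op": "play_rows", "data": {"linear": [[0,0,-0.001],[0,0,0]], "turn": [0,0]}}

```text
time: 12.2
tool_pos: [0.5005, 0.2191, 0.1105]
tool_rot: [-0.0, 0.022, 1.0, -0.001]
contact_force: [-8.0, -4.6, 7.2]
gripper_width: 0.521
grasp_force: 39.8
```

Request:
{"op": "play_rows", "data": {"linear": [[0,0,-0.001],[0,0,-0.001],[0,0,0]], "turn": [0,0,0]}}

```text
time: 12.58
tool_pos: [0.5006, 0.219, 0.1084]
tool_rot: [-0.0, 0.022, 1.0, -0.001]
contact_force: [-7.0, -4.4, 6.2]
gripper_width: 0.524
grasp_force: 40.1
```

Request:
{"op": "play_rows", "data": {"linear": [[0,0,-0.001],[0,0,-0.001],[0,0,0]], "turn": [0,0,0]}}

```text
time: 12.95
tool_pos: [0.5005, 0.2191, 0.1065]
tool_rot: [-0.0, 0.022, 1.0, -0.001]
contact_force: [-7.6, -4.6, 7.3]
gripper_width: 0.52
grasp_force: 40.5
```

Request:
{"op": "play_rows", "data": {"linear": [[0,0,-0.001],[0,0,0]], "turn": [0,0]}}

```text
time: 13.2
tool_pos: [0.5005, 0.2191, 0.1058]
tool_rot: [-0.0, 0.022, 1.0, -0.001]
contact_force: [-7.3, -5.2, 8.9]
gripper_width: 0.519
grasp_force: 40.9
```

Request:
{"op": "play_rows", "data": {"linear": [[0,0,-0.001],[0,0,0]], "turn": [0,0]}}

```text
time: 13.45
tool_pos: [0.5005, 0.219, 0.1054]
tool_rot: [-0.0, 0.022, 1.0, -0.001]
contact_force: [-9.3, -6.4, 12.1]
gripper_width: 0.518
grasp_force: 41.2
```

```bash
python3 - <<'E'
from h import *
s=state(); print(s["tool_pos"],s["contact_force"],s["grasp_force"])
a=grab_frame("wrist")[:,100:460]; b=grab_frame("side")[130:250,180:300]
save("p2",np.hstack([cv2.resize(a,(400,467)),cv2.resize(b,(400,467),interpolation=2)]))
E
```

```text
[0.50052969 0.21903384 0.1053503 ] [-9.28951099 -6.37075491 12.12846989] 41.24690294265747
```

View pics/p2.png

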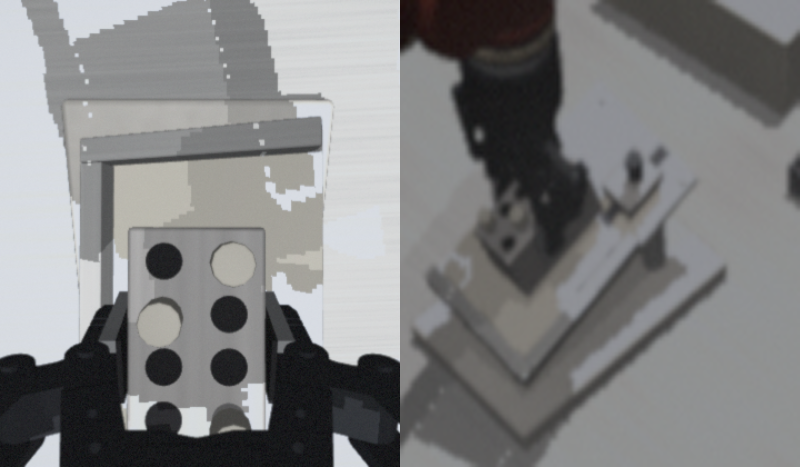

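The block is pitched along the plate and square to the stops. I'll relieve the push, then open the fingers little by little.

Request:
{"op": "play_rows", "data": {"linear": [[0,0,0.002],[0,0,0.001],[0,0,0]], "turn": [0,0,0]}}

```text
time: 13.92
tool_pos: [0.5006, 0.2195, 0.1059]
tool_rot: [0.0, 0.022, 1.0, -0.0]
contact_force: [-1.3, -1.8, -0.6]
gripper_width: 0.517
grasp_force: 39.4
```

Request:
{"op": "play_rows", "data": {"linear": [[0,0,0]], "turn": [0], "hand": 0.0446}}

```text
time: 14.05
tool_pos: [0.5005, 0.2197, 0.106]
tool_rot: [-0.0, 0.022, 1.0, -0.0]
contact_force: [-0.9, -1.1, -0.6]
gripper_width: 0.525
grasp_force: 22.8
```

Request:
{"op": "play_rows", "data": {"linear": [[0,0,0]], "turn": [0], "hand": 0.0452}}

```text
time: 14.18
tool_pos: [0.5005, 0.2198, 0.1061]
tool_rot: [-0.0, 0.022, 1.0, -0.0]
contact_force: [-0.6, -1.5, -0.6]
gripper_width: 0.526
grasp_force: 0.7
```

Request:
{"op": "play_rows", "data": {"linear": [[0,0,0]], "turn": [0], "hand": 0.046}}

```text
time: 14.3
tool_pos: [0.5006, 0.2198, 0.1063]
tool_rot: [0.0, 0.022, 1.0, 0.0]
contact_force: [-0.4, -2.0, -1.5]
gripper_width: 0.535
grasp_force: 0.7
```

Request:
{"op": "play_rows", "data": {"linear": [[0,0,0]], "turn": [0], "hand": 0.048}}

```text
time: 14.42
tool_pos: [0.5006, 0.2198, 0.1064]
tool_rot: [0.0, 0.022, 1.0, 0.0]
contact_force: [-0.2, -1.3, -1.5]
gripper_width: 0.563
grasp_force: 0.6
```

Request:
{"op": "play_rows", "data": {"linear": [[0,0,0]], "turn": [0], "hand": 0.05}}

```text
time: 14.55
tool_pos: [0.5006, 0.2197, 0.1064]
tool_rot: [0.0, 0.022, 1.0, 0.0]
contact_force: [-0.0, -1.7, -0.9]
gripper_width: 0.583
grasp_force: 0.7
```

Request:
{"op": "play_rows", "data": {"linear": [[0,0,0]], "turn": [0], "hand": 0.053}}

```text
time: 14.68
tool_pos: [0.5005, 0.2197, 0.1063]
tool_rot: [-0.0, 0.022, 1.0, -0.0]
contact_force: [-0.8, -0.8, -0.4]
gripper_width: 0.625
grasp_force: 0.7
```

Request:
{"op": "play_rows", "data": {"linear": [[0,0,0]], "turn": [0], "hand": 0.056}}

```text
time: 14.8
tool_pos: [0.5005, 0.2197, 0.1063]
tool_rot: [-0.0, 0.022, 1.0, -0.0]
contact_force: [-0.6, -0.4, -0.8]
gripper_width: 0.654
grasp_force: 0.8
```

Request:
{"op": "play_rows", "data": {"linear": [[0,0,0]], "turn": [0], "hand": 0.06}}

```text
time: 14.92
tool_pos: [0.5005, 0.2196, 0.1062]
tool_rot: [-0.0, 0.022, 1.0, -0.0]
contact_force: [-1.3, -2.5, -1.4]
gripper_width: 0.703
grasp_force: 0.8
```

```bash
python3 - <<'E'
from h import *
s=state(); print(s["tool_pos"],s["contact_force"],s["grasp_force"])
a=grab_frame("wrist")[:,100:460]; b=grab_frame("side")[130:250,180:300]
save("p3",np.hstack([cv2.resize(a,(400,467)),cv2.resize(b,(400,467),interpolation=2)]))
E
```

```text
[0.50047733 0.21964212 0.10623098] [-1.2958022  -2.53009576 -1.39663334] 0.8423942187801003
```

View pics/p3.png

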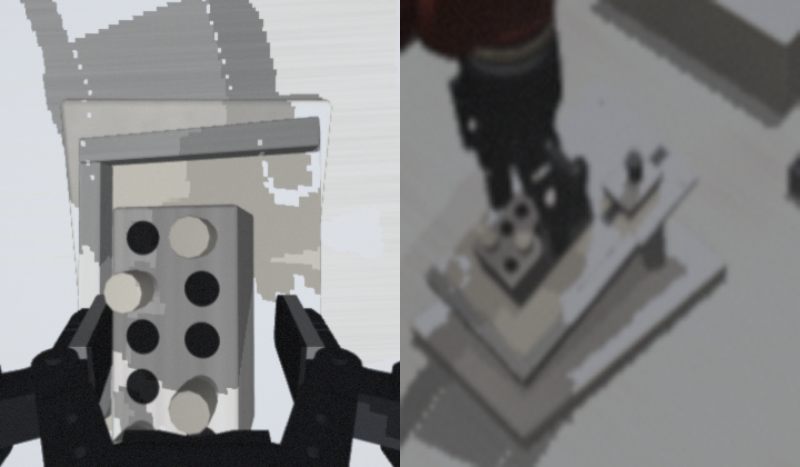

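The block has rolled flat, or nearly so, and leans lightly on the downhill finger, about 1 cm from the corner. Opening on.

Request:
{"op": "play_rows", "data": {"linear": [[0,0,0]], "turn": [0], "hand": 0.064}}

```text
time: 15.15
tool_pos: [0.5005, 0.2198, 0.1064]
tool_rot: [-0.0, 0.022, 1.0, 0.0]
contact_force: [-1.5, -0.7, -0.1]
gripper_width: 0.749
grasp_force: 0.6
```

Request:
{"op": "play_rows", "data": {"linear": [[0,0,0]], "turn": [0], "hand": 0.069}}

```text
time: 15.28
tool_pos: [0.5006, 0.2198, 0.1065]
tool_rot: [0.0, 0.022, 1.0, 0.0]
contact_force: [-0.9, -0.5, -0.5]
gripper_width: 0.808
grasp_force: 0.6
```

Request:
{"op": "play_rows", "data": {"linear": [[0,0,0]], "turn": [0], "hand": 0.075}}

```text
time: 15.4
tool_pos: [0.5006, 0.2198, 0.1065]
tool_rot: [0.0, 0.022, 1.0, -0.0]
contact_force: [-0.9, -0.6, 0.6]
gripper_width: 0.877
grasp_force: 0.5
```

Request:
{"op": "play_rows", "data": {"linear": [[0,0,0],[0,0,0],[0,0,0]], "turn": [0,0,0], "hand": 0.0854}}

```text
time: 15.78
tool_pos: [0.5007, 0.2198, 0.1065]
tool_rot: [0.0, 0.022, 1.0, 0.0]
contact_force: [0.0, -1.0, -0.2]
gripper_width: 0.997
grasp_force: 0.4
```

Request:
{"op": "play_rows", "data": {"linear": [[0,0,0.005],[0,0,0.02],[0,0,0.04],[0,0,0.05],[0,0,0.03],[0,0,0],[0,0,0]], "turn": [0,0,0,0,0,0,0]}}

```text
time: 16.65
tool_pos: [0.5002, 0.2197, 0.2511]
tool_rot: [-0.0, 0.022, 1.0, 0.0]
contact_force: [-0.7, 0.0, -1.0]
gripper_width: 1.0
grasp_force: 0.0
```

```bash
python3 - <<'E'
from h import *
s=state(); print(s["tool_pos"],s["contact_force"],s["grasp_force"])
w=grab_frame("wrist"); C=cam("wrist",s); d=np.load("bed.npz");A=d["A"];o=d["o"]
q=proj(C,o+np.array([[0,0,.05],[.09,0,.05],[.09,.045,.05],[0,.045,.05]])@A.T); print(q.round(1).tolist())
r=trace("wrist","clamp_post"); print([(k["p"],k["location"],cv2.boundingRect(k["region"].astype(np.uint8))) for k in r[:1]])
v=w.copy()
for p in q: cv2.drawMarker(v,tuple(int(round(t)) for t in p),(255,0,0),0,5)
save("p4",cv2.resize(v[60:400,130:430],None,fx=1.75,fy=1.75,interpolation=2))
E
```

```text
[0.50021555 0.2197414  0.25112246] [-0.69172423  0.0069194  -0.99106074] 0.0
[[205.1, 114.6], [204.8, 225.4], [256.4, 226.0], [256.5, 109.4]]
[(0.84, [246.5, 298.9], (222, 272, 47, 50))]
```

View pics/p4.png

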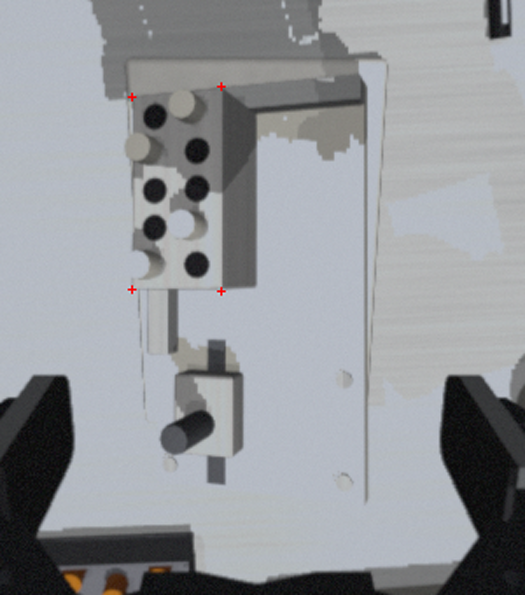

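The block sits home: its top-face corners match the projected home corners (red) to within a pixel or two. Next I'll close the fingers and go uphill of the post.

Request:
{"op": "play_rows", "data": {"linear": [[0.03,-0.01,0],[0.05,-0.015,0],[0.0378,-0.0132,-0.02],[0,0,-0.02],[0,0,0],[0,0,0],[0,0,0],[0,0,0]], "turn": [0,0,0,0,0,0,0,0], "hand": 0}}

```text
time: 17.75
tool_pos: [0.6184, 0.1819, 0.2126]
tool_rot: [0.001, 0.022, 1.0, 0.0]
contact_force: [1.2, 0.8, 0.1]
gripper_width: 0.001
grasp_force: 0.0
```

Request:
{"op": "play_rows", "data": {"linear": [[0,0,-0.03],[0,0,-0.025],[0,0,-0.012],[0,0,-0.005],[0,0,0],[0,0,0]], "turn": [0,0,0,0,0,0]}}

```text
time: 18.5
tool_pos: [0.6191, 0.1816, 0.1407]
tool_rot: [0.001, 0.022, 1.0, 0.0]
contact_force: [-0.4, 0.1, -1.4]
gripper_width: 0.003
grasp_force: 0.0
```

```bash
python3 - <<'E'
from h import *
s=state(); print(s["tool_pos"],s["contact_force"],s["gripper_width"],s["time"])
a=grab_frame("wrist")[140:,150:410]; b=grab_frame("side")[130:230,200:300]
save("p5",np.hstack([cv2.resize(a,(390,420)),cv2.resize(b,(400,420),interpolation=2)]))
E
```

```text
[0.61909819 0.18163985 0.1406729 ] [-0.40373024  0.06272387 -1.43675615] 0.0031234860404555855 18.5
```

View pics/p5.png

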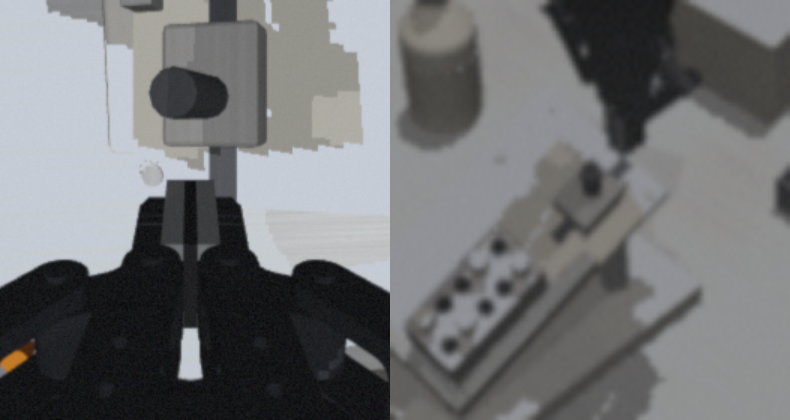

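The closed fingers stand uphill and in line with the post. Pushing downhill along the plate.

Request:
{"op": "play_rows", "data": {"linear": [[-0.004,0.0002,-0.0013],[-0.004,0.0002,-0.0013],[-0.004,0.0002,-0.0013],[-0.004,0.0002,-0.0013],[-0.004,0.0002,-0.0013],[-0.004,0.0002,-0.0013],[0,0,0]], "turn": [0,0,0,0,0,0,0]}}

```text
time: 19.48
tool_pos: [0.5941, 0.1827, 0.1315]
tool_rot: [-0.0, 0.022, 1.0, -0.0]
contact_force: [1.7, -0.4, 0.2]
gripper_width: 0.001
grasp_force: 0.7
```

Request:
{"op": "play_rows", "data": {"linear": [[-0.004,0.0002,-0.0013],[-0.004,0.0002,-0.0013],[-0.004,0.0002,-0.0013],[-0.004,0.0002,-0.0013],[0,0,0]], "turn": [0,0,0,0,0]}}

```text
time: 20.1
tool_pos: [0.5776, 0.1835, 0.126]
tool_rot: [-0.001, 0.022, 1.0, -0.0]
contact_force: [2.0, -0.4, 0.1]
gripper_width: -0.001
grasp_force: 0.5
```

```bash
python3 - <<'E'
from h import *
s=state(); print(s["tool_pos"],s["contact_force"],s["time"])
C=cam("wrist",s);grab_frame("wrist"); k=trace("wrist","clamp_post")[0]; print(k["p"],k["location"],cv2.boundingRect(k["region"].astype(np.uint8)))
d=np.load("bed.npz")
for t in(.03,.04,.05,.06): print(t,proj(C,d["o"]+np.array([[.174-t,.0225,.052],[.174-t,.0225,.019],[.15-t,.0225,.019]])@d["A"].T).round(0).tolist())
E
```

```text
[0.57757474 0.18354064 0.12596796] [ 1.96944725 -0.35247282  0.09469692] 20.1
0.76 [293.5, 228.8] (250, 190, 79, 86)
0.03 [[265.0, 282.0], [289.0, 270.0], [289.0, 219.0]]
0.04 [[265.0, 256.0], [289.0, 249.0], [289.0, 198.0]]
0.05 [[265.0, 231.0], [289.0, 228.0], [289.0, 177.0]]
0.06 [[265.0, 205.0], [289.0, 207.0], [289.0, 156.0]]
```

Request:
{"op": "play_rows", "data": {"linear": [[-0.002,0.0001,-0.00065],[-0.002,0.0001,-0.00065],[-0.002,0.0001,-0.00065],[-0.002,0.0001,-0.00065],[-0.002,0.0001,-0.00065],[0,0,0]], "turn": [0,0,0,0,0,0]}}

```text
time: 20.95
tool_pos: [0.568, 0.184, 0.1229]
tool_rot: [-0.0, 0.022, 1.0, -0.0]
contact_force: [1.4, -1.2, -0.3]
gripper_width: -0.004
grasp_force: 0.9
```

Request:
{"op": "play_rows", "data": {"linear": [[-0.001,0,-0.0003],[-0.001,0,-0.0003],[0,0,0]], "turn": [0,0,0]}}

```text
time: 21.32
tool_pos: [0.5662, 0.1841, 0.1224]
tool_rot: [-0.0, 0.022, 1.0, 0.0]
contact_force: [2.7, -0.5, -1.7]
gripper_width: -0.004
grasp_force: 1.1
```

Request:
{"op": "play_rows", "data": {"linear": [[-0.001,0,-0.0003],[0,0,0]], "turn": [0,0]}}

```text
time: 21.58
tool_pos: [0.5652, 0.1841, 0.1221]
tool_rot: [-0.0, 0.022, 1.0, 0.0]
contact_force: [3.2, -0.2, -0.9]
gripper_width: 0.003
grasp_force: 1.1
```

Request:
{"op": "play_rows", "data": {"linear": [[-0.001,0,-0.0003],[0,0,0]], "turn": [0,0]}}

```text
time: 21.82
tool_pos: [0.5642, 0.1841, 0.1218]
tool_rot: [-0.0, 0.022, 1.0, 0.0]
contact_force: [3.1, -0.1, -1.5]
gripper_width: 0.002
grasp_force: 1.1
```

Request:
{"op": "play_rows", "data": {"linear": [[-0.001,0,-0.0003],[0,0,0]], "turn": [0,0]}}

```text
time: 22.08
tool_pos: [0.5632, 0.1841, 0.1215]
tool_rot: [-0.0, 0.022, 1.0, 0.0]
contact_force: [2.6, -0.4, -1.0]
gripper_width: 0.004
grasp_force: 1.1
```

Request:
{"op": "play_rows", "data": {"linear": [[-0.001,0,-0.0003],[0,0,0]], "turn": [0,0]}}

```text
time: 22.32
tool_pos: [0.5622, 0.1841, 0.1212]
tool_rot: [-0.0, 0.022, 1.0, 0.0]
contact_force: [2.2, 0.4, -0.6]
gripper_width: -0.001
grasp_force: 1.1
```

Request:
{"op": "play_rows", "data": {"linear": [[-0.001,0,-0.0003],[0,0,0]], "turn": [0,0]}}

```text
time: 22.58
tool_pos: [0.5618, 0.1841, 0.1212]
tool_rot: [0.001, 0.022, 1.0, 0.0]
contact_force: [4.9, 1.0, -0.8]
gripper_width: 0.0
grasp_force: 2.0
```

Request:
{"op": "play_rows", "data": {"linear": [[-0.001,0,-0.0003],[0,0,0]], "turn": [0,0]}}

```text
time: 22.82
tool_pos: [0.5616, 0.1841, 0.1212]
tool_rot: [0.002, 0.022, 1.0, 0.0]
contact_force: [7.8, 1.3, -2.2]
gripper_width: -0.003
grasp_force: 3.0
```

Contact made; the force rises about 3 N per mm.

Request:
{"op": "play_rows", "data": {"linear": [[-0.001,0,-0.0003],[0,0,0]], "turn": [0,0]}}

```text
time: 23.08
tool_pos: [0.5615, 0.1841, 0.1213]
tool_rot: [0.003, 0.022, 1.0, 0.0]
contact_force: [9.0, 1.3, -2.9]
gripper_width: 0.0
grasp_force: 4.0
```

Request:
{"op": "play_rows", "data": {"linear": [[-0.001,0,-0.0003],[0,0,0],[0,0,0],[0,0,0]], "turn": [0,0,0,0]}}

```text
time: 23.58
tool_pos: [0.5613, 0.1841, 0.1213]
tool_rot: [0.004, 0.022, 1.0, 0.0]
contact_force: [11.8, 1.0, -4.0]
gripper_width: 0.0
grasp_force: 5.0
```

Request:
{"op": "play_rows", "data": {"linear": [[-0.001,0,-0.0003],[0,0,0],[0,0,0],[0,0,0]], "turn": [0,0,0,0]}}

```text
time: 24.08
tool_pos: [0.5612, 0.1841, 0.1214]
tool_rot: [0.005, 0.022, 1.0, 0.001]
contact_force: [13.8, 1.2, -4.3]
gripper_width: 0.001
grasp_force: 6.0
```

Request:
{"op": "play_rows", "data": {"linear": [[0.002,0,0.0006],[0.002,0,0.0006],[0.003,0,0.001],[0.006,0,0.002],[0.01,0,0.004],[0.01,0,0.01],[0,0,0.03],[0,0,0.06]], "turn": [0,0,0,0,0,0,0,0]}}

```text
time: 25.08
tool_pos: [0.5891, 0.1836, 0.2261]
tool_rot: [-0.003, 0.022, 1.0, -0.001]
contact_force: [1.2, 0.2, 0.2]
gripper_width: -0.001
grasp_force: 0.0
```

Request:
{"op": "play_rows", "data": {"linear": [[-0.02,0.01,0.03],[-0.04,0.02,0],[0,0,0],[0,0,0]], "turn": [0,0,0,0]}}

```text
time: 25.58
tool_pos: [0.5308, 0.214, 0.2584]
tool_rot: [0.0, 0.022, 1.0, -0.0]
contact_force: [-0.3, 0.2, 0.1]
gripper_width: -0.002
grasp_force: 0.0
```

```bash
python3 - <<'E'
from h import *
s=state(); print(s["tool_pos"],s["contact_force"],s["time"])
w=grab_frame("wrist"); C=cam("wrist",s); d=np.load("bed.npz");A=d["A"];o=d["o"]
q=proj(C,o+np.array([[0,0,.05],[.09,0,.05],[.09,.045,.05],[0,.045,.05],[.09,.0065,.019],[.09,.0385,.019]])@A.T)
for p in q: cv2.drawMarker(w,tuple(int(round(t)) for t in p),(255,0,0),0,5)
y0,y1=int(max(0,q[:,1].min()-30)),int(q[:,1].max()+90); x0=int(q[:,0].min()-50)
save("p6",cv2.resize(w[y0:y1,x0:x0+190],None,fx=2.4,fy=2.4,interpolation=2)[:600])
E
```

```text
[0.53084026 0.21395699 0.25838578] [-0.2636169   0.2411321   0.12174716] 25.575
```

View pics/p6.png

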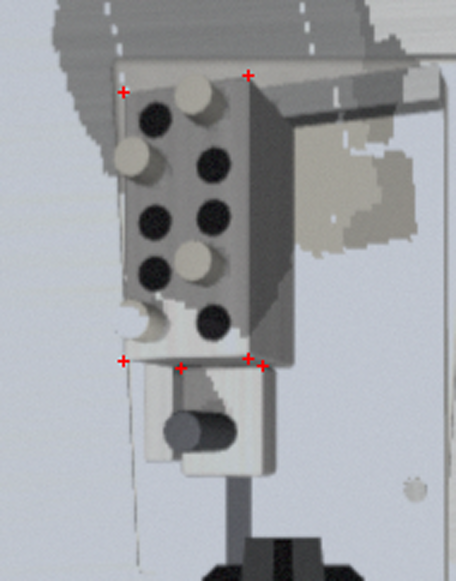

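The block is home and the shoe sits tight against it. The gripper is clear, so I'm handing in.

```bash
python3 -c "
from plant import *
print(job_done())"
```

```text
the job is handed in; nothing more can be done
None
```

The job is handed in, with no verdict shown: in the last picture the block lies home in the corner after sliding there by itself, and the clamp shoe is tight against it after a push of about 10 N. The gripper is clear and I did not knowingly touch any bystander.

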